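Reset the tripped potter's wheel

TASK

One of the two pottery wheel controllers has tripped and shows a red lamp. Take the blue-handled probe out of its wooden block, put its tip down the yellow-collared reset port of the red-lamp controller and press the sunken sprung plunger fully home, holding it there for a moment. Then put the probe back in its block, fully seated, and let go; do not press the green-lamp controller's plunger, and leave the bucket, jar and mug where they are.

Things in the scene. Friction and masses are not known exactly. Their poses are not given: they have to be found in the camera images.
- tripped: Tripped controller, grey box screwed down, 150 (x) x 110 (y) x 70 mm high, with a RED dome lamp. Origin: centre of its underside, z up. On its top face: the reset port at (-40, 0) mm with a yellow collar; a black speed dial at (30, -22) mm, 20 mm high; the lamp at (30, 30) mm, 18 mm high.
- tripped_port (a point): Centre of the reset port's mouth, in the top face of the red-lamp controller, 70 mm above the bench. Vertical round hole, 15 mm diameter with a 3 mm chamfer, inside a yellow collar ring (34 mm outside, 20 mm inside diameter, standing 2 mm above the face). The white plunger in it, 11 mm across, has its top 22 mm below this point when up. Axes as the controller's.
- tripped_reset (a joint): Reset plunger of the red-lamp controller: 0 up, 0.012 m fully home (12 mm straight down, to a hard stop). Spring: about 3 N to start it, 9 N fully home; it comes back up when released.
- healthy: Healthy controller, the same in all but its GREEN dome lamp; same size, origin and layout. Not to be operated.
- healthy_reset (a joint): Reset plunger of the green-lamp controller, as the other one; must not be pressed.
- block: Fixed dark wood tool block, 100 (x) x 70 (y) x 70 mm high, origin at the centre of its underside. One round vertical socket in the middle of its top.
- socket (a point): Centre of the socket's mouth in the block's top, 70 mm above the bench. 13 mm diameter with a 2 mm chamfer, 66 mm deep.
- probe: The loose probe, about 70 g, standing upright in the block at the start. Origin at its tip, z from tip to handle, 150 mm long, all round: steel shank 9 mm diameter from 0 to 60 mm (last 4 mm tapered to 5 mm), brass collar 22 mm diameter from 60 to 68 mm, blue handle 18 mm diameter from 68 mm to 144 mm, tapering to the top at 150 mm. Seated, the collar's underside rests on the block's top.
- probe_tip (a point): The tip of the probe's shank (its origin).
- probe_collar (a point): Centre of the underside of the probe's collar, 60 mm from the tip.
- bucket: Bystander: blue bucket with a stick in it, 110 mm across the rim, 110 mm high (stick to 170 mm), origin at the centre of its underside.
- glaze: Bystander: white glaze jar, 64 mm diameter, about 90 mm high, origin at the centre of its underside.
- mug: Bystander: clay-coloured mug, 80 mm diameter, 85 mm high, origin at the centre of its underside.
Not all that is in view belongs to the job. Of the things like the probe, leave any that is white; of the rest the smaller one is meant.

How it is judged:
By the outcome, as a careful person would: the job done as asked, in the order asked, and still so for the second after the job is handed in, with the robot touching nothing.
It also fails if it takes over 64 s, if anything falls off the work surface, if the arm or the gripper's body presses on something with over 40 N, if the wrist force passes 120 N, or if a joint passes its speed limit or range.

ROBOT

A 6-joint arm with a two-finger parallel gripper is mounted at the origin on the work surface. World frame = base frame: x ahead of the robot, y to its left, z up, the work surface at z = 0. Lengths are in m, angles in rad, forces in N, time in s.
With the tool pointing down it reaches from about 0.35 to 0.775 m from the base axis. Payload 5.5 kg.
Tool frame: the origin (TCP) lies on the centre line of the jaws, within the pads' length; the fingertips stand 17 mm ahead of it and the grasp point (between the pads) lies 2 mm behind it; z points along the fingers, y is the direction in which the jaws open and shut (so a half turn about z gives the same grasp; the last joint's range is limited). The gripper opens to 85 mm and grips with 20 to 120 N. Pads are 22 mm wide; open, the fingers measure 114 mm over their backs; the gripper's body (76 mm by 85 mm) begins 54 mm behind the grasp point. The pads swing forward as they close: fully open they stand 13 mm farther back than shut.
Start: joints at [-1.384, 0.313, 0.046, 1.304, 0, 1.431], TCP at [0.185, -0.545, 0.21] pointing down, gripper open.
Joint ranges: [-2.76, 2.76], [-0.86, 1.69], [-1.03, 1.26], [-2.2, 2.34], [-1.47, 1.5], [-3.14, 3.14]. Speed limits (rad/s): [2.57, 2.57, 3.14, 3.14, 3.14, 3.14].

INTERFACE

Orientations are given as a unit quaternion [w, x, y, z].
In Python, from workcell import env gives the robot as it stands.
- The arm moves only by the tool servo_tool, never from a script. Its argument "increments" is a list of rows, each an object of numbers: "claw": the closure, from 0 (fully open) to 1 (shut); "x", "y", "z": the shift along the world's x, y, z in units of 25 mm (1.0 is 25 mm); "ax", "ay", "az": the turn, a rotation vector about the world's x, y, z in units of 8 degrees (1.0 is 8 degrees). A call has 1 to 5 rows; each row shifts and turns the commanded pose from where the row before left it; what a row does not reach is not made up. A row lasts 1/10 s, in which the tool goes at most 50 mm and 8.59 degrees, less where a joint would pass 70% of its speed; a pose out of reach is approached as far as the arm can. A call is refused whole if a number of a shift passes 1 or a number of a turn 1, either way. A call with a gripper value outside its range is refused whole. The fingers move at their own pace and stop on an object; "newtons" is the grip in N (left out, the last holds). Time passes only in rows, so rows that do not move let the fingers close. It gives the time, the measured TCP pose, the force and the opening at its end, in the units of the state.
- env.get_state(): the state, without advancing time (a new reading comes with each control period).
- env.read_camera(name): name is "scene" or "side" or "wrist"; returns the picture (384x512x3 uint8, red, green, blue); there is no depth.
- env.calibration(name): a dict with "K" (3x3 intrinsics, pixels), "distortion" ([k1, k2, p1, p2, k3] as OpenCV has them; the pictures are not rectified), "world_to_cam" (4x4, takes a point from world to camera coordinates). Camera axes: x right, y down, z forward; pixel columns grow to the right and rows downward; lengths in m; the calibration is good to about 2 mm. A picture is of the moment at which its call begins: read the wrist's pose just before it. calibration takes no time and is no camera call; for the wrist camera it gives the pose at the moment of the call.
- env.hand_in(): hands the job in, once; it reports no verdict.
The state is a dict: "clock": time; "joint_pos": joint angles; "qvel": joint speeds; "tau": joint torques, N m; "tcp_pos": TCP position; "orientation": TCP orientation; "wrist_force": force on the tool from outside, world axes, zero at the start; "ft_torque": the same for the moment, N m; "finger_gap": finger opening in m.
Only numpy, scipy, OpenCV 4.12 (cv2) and the standard library are available. Lean on these libraries where they do the work, as an engineer would, in place of code of your own. Each camera call takes 0.05 s, during which the arm holds its last target.

## Working session

There is one attempt and no reset: what is moved stays moved. The work goes in short steps, Python scripts to look and compute and a tool call to move; the robot and the scene stay as the last step left them, time stands still between calls to the robot, and variables do not carry over. Pictures are saved under pics/ and viewed, and the job is handed in when it is done.

Besides the shell and the picture viewer there is one more tool, called after "Call:" by a JSON object that holds its "name" and its "arguments", one argument or row to a line. servo_tool: Moves the arm, as the interface text tells. Its arguments: {"type":"object","properties":{"increments":{"type":"array"},"newtons":{"type":"number"}},"required":["increments"]}

```bash
mkdir -p pics; ls; cat > h.py <<'E'
import numpy as np,cv2
from workcell import env
def snap(n,f):
    c=env.calibration(n); im=np.array(env.read_camera(n)); cv2.imwrite('pics/'+f+'.png',im[:,:,::-1]); np.savez('pics/'+f+'.npz',im=im,K=c['K'],d=c['distortion'],T=c['world_to_cam']); return im
def load(f):
    z=np.load('pics/'+f+'.npz'); return z['im'],z['K'],z['d'],z['T']
def ray(f,uv):
    _,K,d,T=load(f); p=cv2.undistortPoints(np.array([[uv]],float),K,d)[0,0]
    R=T[:3,:3]; return -R.T@T[:3,3], R.T@np.array([p[0],p[1],1.])
def plane(f,uv,z):
    o,r=ray(f,uv); return o+r*(z-o[2])/r[2]
def proj(f,P):
    _,K,d,T=load(f); return cv2.projectPoints(np.array(P,float).reshape(-1,3),T[:3,:3],T[:3,3],K,d)[0][:,0]
def tri(obs):
    A=np.zeros((3,3));b=np.zeros(3)
    for f,uv in obs:
        o,r=ray(f,uv); r=r/np.linalg.norm(r); M=np.eye(3)-np.outer(r,r); A+=M;b+=M@o
    return np.linalg.solve(A,b)
E
python3 - <<'E'
from h import *
for n in ['scene','side','wrist']: snap(n,n+'0')
print(env.get_state())
a=[cv2.imread(f'pics/{n}0.png') for n in ['scene','side','wrist']]
for n in ['scene','side','wrist']: print(n,env.calibration(n))
E
```

```text
pics
{'clock': 0.15, 'joint_pos': array([-1.38360630e+00,  3.13839150e-01,  4.52578521e-02,  1.30359990e+00,
       -2.54121288e-06,  1.43119786e+00]), 'qvel': array([-1.18477264e-03, -2.07225087e-03,  3.68164364e-03, -2.29436001e-03,
        1.57367856e-03,  2.03589327e-05]), 'tau': array([ 1.57286009e-03, -4.81065881e+01,  2.98815769e+01,  1.38790513e-02,
       -1.61850635e-04,  6.37889528e-07]), 'tcp_pos': array([ 0.18449203, -0.54417329,  0.20941466]), 'orientation': array([-6.92208786e-04,  9.86680596e-01,  1.62668138e-01, -1.77457219e-05]), 'wrist_force': array([-0.1678635 ,  0.78399524,  0.93914779]), 'ft_torque': array([-0.02850027,  0.01304548,  0.01935873]), 'finger_gap': 0.08545490526484033}
scene {'K': array([[493.10680283,   0.        , 263.69525881],
       [  0.        , 493.10680283, 195.9705929 ],
       [  0.        ,   0.        ,   1.        ]]), 'distortion': array([-0.13110459,  0.        ,  0.        ,  0.        ,  0.        ]), 'world_to_cam': array([[ 0.53515225,  0.84464961,  0.01338269, -0.28609479],
       [ 0.67094739, -0.41536598, -0.61424808, -0.38825
[... 553 characters left out ...]
.53600935,  0.81704433],
       [ 0.        ,  0.        ,  0.        ,  1.        ]])}
wrist {'K': array([[315.85662848,   0.        , 253.34900772],
       [  0.        , 315.85662848, 186.32913259],
       [  0.        ,   0.        ,   1.        ]]), 'distortion': array([-0.08223144,  0.        ,  0.        ,  0.        ,  0.        ]), 'world_to_cam': array([[ 3.20584369e-01, -9.47219633e-01, -7.92908350e-04,
        -5.74345085e-01],
       [-9.08687016e-01, -3.07779203e-01,  2.82063590e-01,
        -3.65664769e-02],
       [-2.67420211e-01, -8.97046724e-02, -9.59395384e-01,
         3.79084999e-01],
       [ 0.00000000e+00,  0.00000000e+00,  0.00000000e+00,
         1.00000000e+00]])}
```

View pics/scene0.png

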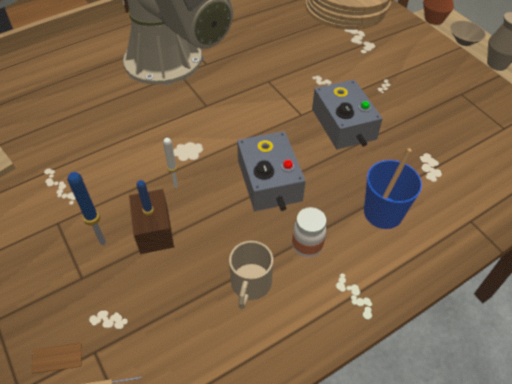

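View pics/side0.png

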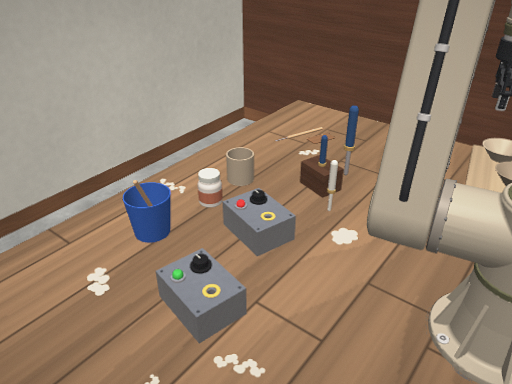

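View pics/wrist0.png

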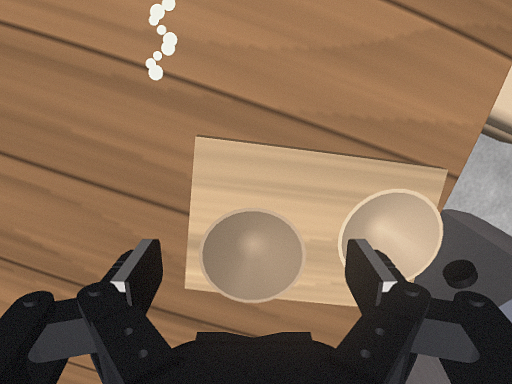

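Candidates in the scene view are the white one at (169,150), the large blue one at (85,200) and the small blue one in the wooden block at (146,196). White is excluded. Of the two blue ones, the one in the block is smaller and is the one standing in the block, so I take that one and will confirm it in a crop.

```bash
python3 - <<'E'
from h import *
a=cv2.imread('pics/scene0.png')[120:270,50:200]; b=cv2.imread('pics/side0.png')[90:240,270:390]
c=cv2.resize(a,(400,400),interpolation=2); d=cv2.resize(b,(320,400),interpolation=2)
cv2.imwrite('pics/crop1.png',np.hstack([c,d]))
# masks
for f in ['scene0','side0']:
    im,K,dd,T=load(f); h=cv2.cvtColor(im,cv2.COLOR_RGB2HSV)
    for nm,lo,hi in [('yel',(20,150,120),(35,255,255)),('red',(0,200,120),(5,255,255)),('grn',(50,150,80),(75,255,255)),('blue',(105,150,40),(125,255,255))]:
        n,l,s,ce=cv2.connectedComponentsWithStats(cv2.inRange(h,lo,hi))
        for i in range(1,n):
            if s[i,4]>15: print(f,nm,s[i],ce[i].round(1), plane(f,ce[i],.072 if nm=='yel' else .079).round(4) if nm!='blue' else '')
E
```

```text
scene0 yel [334  88  13   9  67] [340.3  91.6] [0.4392 0.2801 0.072 ]
scene0 yel [258 141  15  11  87] [264.9 145.8] [0.4973 0.0257 0.072 ]
scene0 yel [ 84 212  16  11  36] [ 92.3 219. ] [ 0.4849 -0.3663  0.072 ]
scene0 red [284 161   8   7  45] [287.6 163.8] [0.5719 0.0344 0.079 ]
scene0 grn [362 102   7   7  42] [364.9 104.8] [0.5132 0.295  0.079 ]
scene0 blue [ 365  161   56   67 2269] [391.  192.4] 
scene0 blue [ 69 173  26  46 320] [ 80.5 193.6] 
side0 grn [173 270  10   9  65] [177.4 274. ] [0.5136 0.2943 0.079 ]
side0 blue [ 123  183   47   59 2111] [149.  211.4]
```

View pics/crop1.png

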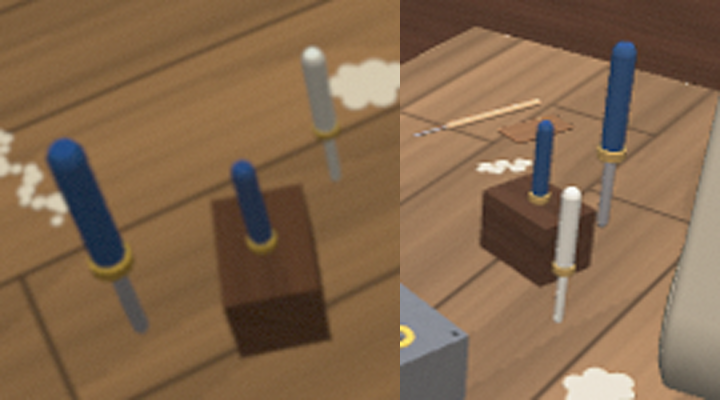

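The crop confirms it: the small blue handle sits in the dark block, and the large blue and white ones stand free outside it. Next I measure the handle, collar and ports.

```bash
python3 - <<'E'
from h import *
def comp(f,lo,hi,mn):
    im=load(f)[0]; h=cv2.cvtColor(im,cv2.COLOR_RGB2HSV)
    n,l,s,ce=cv2.connectedComponentsWithStats(cv2.inRange(h,lo,hi)); return [(s[i],ce[i].round(1)) for i in range(1,n) if s[i,4]>=mn]
for f in ['scene0','side0']:
    print(f,'blue',[c for c in comp(f,(100,120,40),(125,255,255),60)])
    print(f,'yel',[c for c in comp(f,(18,120,90),(35,255,255),15)])
    print(f,'red',[c for c in comp(f,(0,180,120),(8,255,255),25)][:6],[c for c in comp(f,(172,180,120),(180,255,255),15)][:4])
E
```

```text
scene0 blue [(array([ 365,  160,   56,   68, 2602], dtype=int32), array([389.7, 193.5])), (array([ 68, 172,  28,  47, 545], dtype=int32), array([ 81.5, 195.2])), (array([138, 181,  13,  29, 116], dtype=int32), array([143.6, 193.9]))]
scene0 yel [(array([334,  87,  14,  10,  80], dtype=int32), array([340.3,  91.7])), (array([258, 140,  15,  12, 105], dtype=int32), array([264.8, 145.8])), (array([167, 166,  11,   7,  34], dtype=int32), array([172.5, 169.4])), (array([142, 206,  12,   9,  44], dtype=int32), array([148.6, 211.5])), (array([ 82, 211,  18,  15, 102], dtype=int32), array([ 92.1, 219.9]))]
scene0 red [(array([284, 160,   8,   8,  54], dtype=int32), array([287.6, 163.7]))] []
side0 blue [(array([346, 106,  12,  41, 314], dtype=int32), array([351.4, 125.6])), (array([320, 135,   7,  28, 132], dtype=int32), array([322.9, 148.8])), (array([ 123,  182,   47,   60, 2144], dtype=int32), array([148.9, 211.2]))]
side0 yel [(array([344, 145,  11,   6,  41], dtype=int32), array([348.7, 148.1])), (array([318, 162,   8,   5,  17], dtype=int32), array([321.1, 164.2])), (array([327, 189,   9,   4,  18], dtype=int32), array([331. , 191.1])), (array([261, 212,  14,   8,  67], dtype=int32), array([267.6, 215.6])), (array([203, 284,  17,  13, 117], dtype=int32), array([210.9, 290.4]))]
side0 red [(array([237, 200,   8,   7,  45], dtype=int32), array([240.3, 203.1]))] []
```

```bash
python3 - <<'E'
from h import *
def pr(n,a,b):
    p=tri([('scene0',a),('side0',b)]); print(n,p.round(4), (proj('scene0',p)-a).round(1),(proj('side0',p)-b).round(1))
pr('port',(264.8,145.8),(267.6,215.6)); pr('hport',(340.3,91.7),(210.9,290.4))
pr('red',(287.6,163.7),(240.3,203.1)); pr('handle',(143.6,194.9),(322.9,148.8))
pr('hbot',(146.8,207),(322,161)); pr('bigc',(92.1,219.9),(348.7,148.1)); pr('whitec',(172.5,169.4),(331,191.1))
pr('bigtop',(76,178),(354,110)); pr('whitetop',(167,141),(334.5,163))
pr('smalltop',(141.5,183),(323.7,138));pr('hbar',(283,203),(262,190))
pr('mug',(251,262),(240,155));pr('jar',(311,214),(210,174))
print(plane('scene0',(264.8,145.8),.072),plane('side0',(267.6,215.6),.072))
# block corners top plane
for p in [(131,194.5),(163.5,190),(172,234.5),(135.5,240)]: print(plane('scene0',p,.07).round(4))
E
```

```text
port [0.497  0.0256 0.0717] [[-0. -0.]] [[-0.  0.]]
hport [0.4388 0.2808 0.0711] [[0.1 0. ]] [[ 0.1 -0. ]]
red [0.5723 0.0342 0.0799] [[0. 0.]] [[ 0. -0.]]
handle [ 0.5237 -0.2632  0.121 ] [[0.2 0.1]] [[ 0.1 -0.1]]
hbot [ 0.5234 -0.2638  0.0827] [[0.1 0.1]] [[ 0.1 -0. ]]
bigc [ 0.4982 -0.3685  0.0878] [[-0.6 -0.3]] [[-0.4  0.2]]
whitec [ 0.4419 -0.1731  0.0605] [[-0.4 -0.2]] [[-0.4  0.1]]
bigtop [ 0.4954 -0.3644  0.2073] [[-0.7 -0.4]] [[-0.4  0.3]]
whitetop [ 0.4401 -0.1721  0.1445] [[-0.3 -0.2]] [[-0.3  0.1]]
smalltop [ 0.5233 -0.2609  0.1546] [[0.1 0.1]] [[ 0.1 -0. ]]
hbar [ 0.6098 -0.0425  0.0571] [[-16.8  -5.3]] [[-13.7   2.2]]
mug [ 0.7319 -0.1547  0.0785] [[-0.6 -0.2]] [[-0.4  0.1]]
jar [ 0.7097 -0.0066  0.0919] [[-0.4 -0.1]] [[-0.3  0. ]]
[0.49724426 0.02538198 0.072     ] [0.49672353 0.02590938 0.072     ]
[ 0.4671 -0.2765  0.07  ]
[ 0.4915 -0.215   0.07  ]
[ 0.5985 -0.2477  0.07  ]
[ 0.5733 -0.3124  0.07  ]
```

Call:
{"name": "servo_tool", "arguments": {
  "increments": [
    {"z": 1,"az": 1},
    {"z": 1,"x": 0.6,"y": 0.4,"az": 1},
    {"z": 1,"x": 1,"y": 0.8,"az": 1},
    {"z": 1,"x": 1,"y": 0.8,"az": 1},
    {"x": 1,"y": 0.8,"az": 1}
  ]
}}

```text
schema error: expected keys claw, x, y, z, ax, ay, az
```

Call:
{"name": "servo_tool", "arguments": {
  "increments": [
    {"x": 1,"y": 0.8,"az": 1},
    {"x": 1,"y": 0.8,"az": 0.8},
    {"x": 1,"y": 0.8},
    {"x": 1,"y": 0.8},
    {"x": 1,"y": 0.8}
  ]
}}

```text
schema error: expected keys claw, x, y, z, ax, ay, az
```

All keys are required in each row.

Call:
{"name": "servo_tool", "arguments": {
  "increments": [
    {"claw": 0,"x": 0,"y": 0,"z": 1,"ax": 0,"ay": 0,"az": 1},
    {"claw": 0,"x": 0.6,"y": 0.4,"z": 1,"ax": 0,"ay": 0,"az": 1},
    {"claw": 0,"x": 1,"y": 0.8,"z": 1,"ax": 0,"ay": 0,"az": 1},
    {"claw": 0,"x": 1,"y": 0.8,"z": 1,"ax": 0,"ay": 0,"az": 1},
    {"claw": 0,"x": 1,"y": 0.8,"z": 0,"ax": 0,"ay": 0,"az": 1}
  ]
}}

```text
clock: 0.65
tcp_pos: [0.2758, -0.4752, 0.3135]
orientation: [0.003, 0.87, 0.493, -0.0]
wrist_force: [0.3, 0.1, 0.4]
finger_gap: 0.0855
```

Call:
{"name": "servo_tool", "arguments": {
  "increments": [
    {"claw": 0,"x": 1,"y": 0.85,"z": 0,"ax": 0,"ay": 0,"az": 0.9},
    {"claw": 0,"x": 1,"y": 0.85,"z": 0,"ax": 0,"ay": 0,"az": 0.9},
    {"claw": 0,"x": 1,"y": 0.85,"z": 0,"ax": 0,"ay": 0,"az": 0},
    {"claw": 0,"x": 1,"y": 0.85,"z": 0,"ax": 0,"ay": 0,"az": 0},
    {"claw": 0,"x": 1,"y": 0.85,"z": 0,"ax": 0,"ay": 0,"az": 0}
  ]
}}

```text
clock: 1.15
tcp_pos: [0.4004, -0.3673, 0.3099]
orientation: [-0.0, 0.803, 0.596, 0.0]
wrist_force: [0.1, -0.9, 0.3]
finger_gap: 0.0855
```

Call:
{"name": "servo_tool", "arguments": {
  "increments": [
    {"claw": 0,"x": 1,"y": 0.85,"z": 0,"ax": 0,"ay": 0,"az": 0},
    {"claw": 0,"x": 1,"y": 0.85,"z": 0,"ax": 0,"ay": 0,"az": 0},
    {"claw": 0,"x": 1,"y": 0.85,"z": 0,"ax": 0,"ay": 0,"az": 0},
    {"claw": 0,"x": 1,"y": 0.85,"z": 0,"ax": 0,"ay": 0,"az": 0},
    {"claw": 0,"x": 0.6,"y": 0.5,"z": 0,"ax": 0,"ay": 0,"az": 0}
  ]
}}

```text
clock: 1.65
tcp_pos: [0.516, -0.269, 0.3097]
orientation: [-0.0, 0.803, 0.596, 0.0]
wrist_force: [0.1, 0.5, 0.5]
finger_gap: 0.0852
```

Call:
{"name": "servo_tool", "arguments": {
  "increments": [
    {"claw": 0.2,"x": 0,"y": 0,"z": 0,"ax": 0,"ay": 0,"az": 0},
    {"claw": 0.2,"x": 0,"y": 0,"z": 0,"ax": 0,"ay": 0,"az": 0}
  ]
}}

```text
clock: 1.85
tcp_pos: [0.5145, -0.2706, 0.3097]
orientation: [-0.0, 0.803, 0.596, -0.0]
wrist_force: [0.7, -0.3, -0.6]
finger_gap: 0.0683
```

```bash
python3 - <<'E'
from h import *
s=env.get_state();print(s['tcp_pos'],s['orientation'],s['joint_pos']);snap('wrist','w1')
print(proj('w1',[[.5235,-.2635,.16],[.5235,-.2635,.078],[.5235,-.2635,.07]]))
E
```

```text
[ 0.51451623 -0.27059461  0.30965781] [-3.56195795e-04  8.02883881e-01  5.96135256e-01 -3.20519074e-04] [-6.22001692e-01  3.25182244e-01  3.04284583e-01  1.55077270e+00
 -3.93059809e-04  1.24223320e+00]
[[260.09757025 157.67791392]
 [258.74254338 144.9294378 ]
 [258.63854501 143.95203536]]
```

View pics/w1.png

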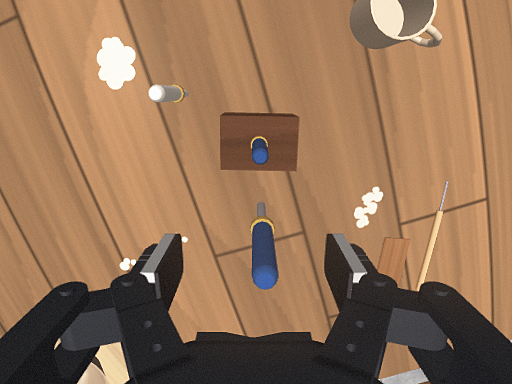

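The handle top is at (260,156) and the predicted projection is (260,158), so the positions agree. I refine now and also check that nothing is under the port path.

```bash
python3 - <<'E'
from h import *
im=load('w1')[0]; h=cv2.cvtColor(im,cv2.COLOR_RGB2HSV)
for nm,lo,hi in [('b',(100,120,40),(125,255,255)),('y',(18,120,90),(35,255,255))]:
    n,l,s,ce=cv2.connectedComponentsWithStats(cv2.inRange(h,lo,hi))
    for i in range(1,n):
        if s[i,4]>15:print(nm,s[i],ce[i])
cv2.imwrite('pics/w1c.png',cv2.resize(im[110:180,210:310,::-1],None,fx=7,fy=7,interpolation=0))
s=env.get_state();T=load('w1')[3]
print(plane('w1',(260,157),.157),plane('w1',(260,157),.15))
E
```

```text
b [252 139  16  25 246] [259.14227642 153.2601626 ]
b [253 222  18  11  30] [259.9 224.8]
b [252 251  26  38 501] [263.83632735 275.5508982 ]
y [172  84  12  19  50] [179.36  93.24]
y [251 136  17  12  48] [258.33333333 139.60416667]
y [250 216  25  18 144] [261.34027778 221.90972222]
[ 0.52349433 -0.26338902  0.157     ] [ 0.52323973 -0.2647525   0.15      ]
```

View pics/w1c.png

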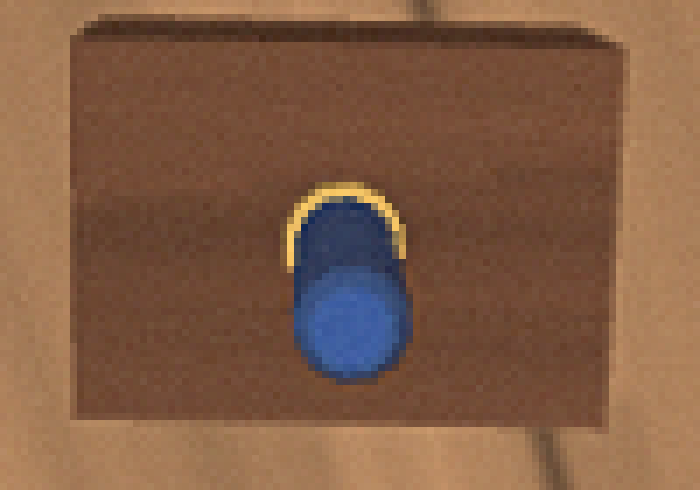

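Call:
{"name": "servo_tool", "arguments": {
  "increments": [
    {"claw": 0.2,"x": 0.36,"y": 0.27,"z": 0,"ax": 0,"ay": 0,"az": 0},
    {"claw": 0.2,"x": 0,"y": 0,"z": -1,"ax": 0,"ay": 0,"az": 0},
    {"claw": 0.2,"x": 0,"y": 0,"z": -1,"ax": 0,"ay": 0,"az": 0},
    {"claw": 0.2,"x": 0,"y": 0,"z": -1,"ax": 0,"ay": 0,"az": 0},
    {"claw": 0.2,"x": 0,"y": 0,"z": 0,"ax": 0,"ay": 0,"az": 0}
  ]
}}

```text
clock: 2.4
tcp_pos: [0.5216, -0.2633, 0.2317]
orientation: [-0.003, 0.804, 0.595, -0.001]
wrist_force: [-0.3, 0.0, -0.3]
finger_gap: 0.0682
```

Call:
{"name": "servo_tool", "arguments": {
  "increments": [
    {"claw": 0.2,"x": 0,"y": 0,"z": 0,"ax": 0,"ay": 0,"az": 0},
    {"claw": 0.2,"x": 0,"y": 0,"z": 0,"ax": 0,"ay": 0,"az": 0}
  ]
}}

```text
clock: 2.6
tcp_pos: [0.5242, -0.2648, 0.2369]
orientation: [0.001, 0.803, 0.595, 0.0]
wrist_force: [-0.4, 0.2, 0.3]
finger_gap: 0.0681
```

```bash
python3 - <<'E'
from h import *
s=env.get_state();print(s['tcp_pos'],s['orientation'],s['wrist_force']);snap('wrist','w2')
print(proj('w2',[[.5235,-.2637,.157],s['tcp_pos']]))
E
```

```text
[ 0.52417206 -0.26479693  0.23687922] [1.21274772e-03 8.03382315e-01 5.95462168e-01 4.37655412e-04] [-0.42543259  0.22756427  0.30882841]
[[252.13357473 185.09276942]
 [253.84178964 226.24821177]]
```

View pics/w2.png

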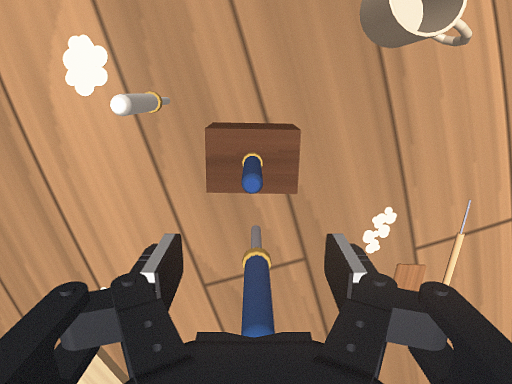

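The handle top at (252,184) matches the prediction of (252,185). I descend.

Call:
{"name": "servo_tool", "arguments": {
  "increments": [
    {"claw": 0.2,"x": -0.02,"y": 0.04,"z": -1,"ax": 0,"ay": 0,"az": 0},
    {"claw": 0.2,"x": 0,"y": 0,"z": -1,"ax": 0,"ay": 0,"az": 0},
    {"claw": 0.2,"x": 0,"y": 0,"z": -1,"ax": 0,"ay": 0,"az": 0},
    {"claw": 0.2,"x": 0,"y": 0,"z": -1,"ax": 0,"ay": 0,"az": 0},
    {"claw": 0.2,"x": 0,"y": 0,"z": -0.5,"ax": 0,"ay": 0,"az": 0}
  ]
}}

```text
clock: 3.15
tcp_pos: [0.5228, -0.263, 0.1217]
orientation: [-0.0, 0.803, 0.596, -0.0]
wrist_force: [-0.1, -0.3, 0.3]
finger_gap: 0.0681
```

Call:
{"name": "servo_tool", "arguments": {
  "increments": [
    {"claw": 0.2,"x": 0,"y": 0,"z": -0.2,"ax": 0,"ay": 0,"az": 0},
    {"claw": 0.2,"x": 0,"y": 0,"z": 0,"ax": 0,"ay": 0,"az": 0},
    {"claw": 0.2,"x": 0,"y": 0,"z": 0,"ax": 0,"ay": 0,"az": 0}
  ]
}}

```text
clock: 3.45
tcp_pos: [0.5239, -0.2637, 0.1191]
orientation: [0.001, 0.803, 0.596, 0.0]
wrist_force: [-0.4, 0.3, 0.4]
finger_gap: 0.0677
```

```bash
python3 - <<'E'
from h import *
s=env.get_state();print(s['tcp_pos'],s['orientation'],s['wrist_force']);snap('wrist','w3');snap('side','s3')
im=cv2.imread('pics/s3.png')[60:240,250:430];cv2.imwrite('pics/s3c.png',cv2.resize(im,None,fx=3,fy=3))
E
```

```text
[ 0.52393489 -0.26368099  0.11905063] [1.09589849e-03 8.03204774e-01 5.95701892e-01 3.82624536e-04] [-0.39847463  0.26469349  0.37146796]
```

View pics/w3.png

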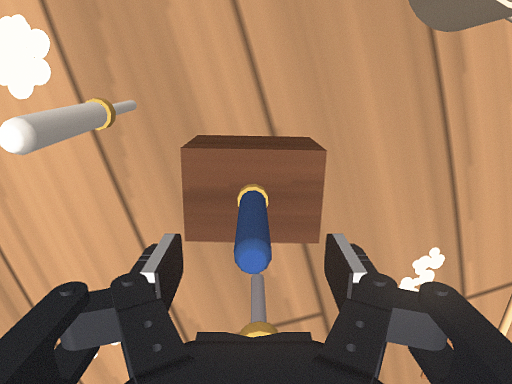

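View pics/s3c.png

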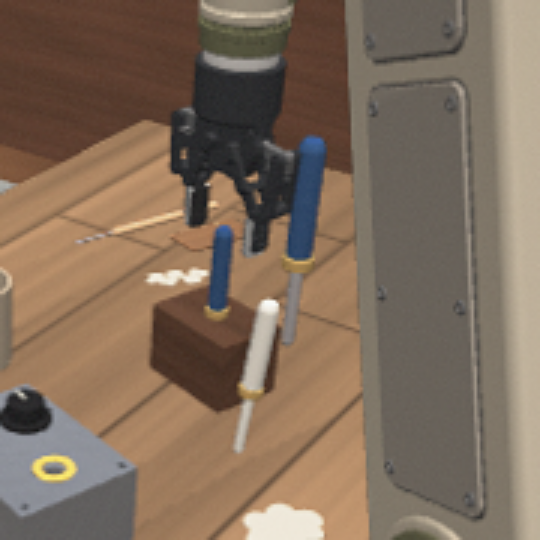

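The side view shows the fingertips above the handle's middle, which doesn't fit the TCP height. I check the projections.

```bash
python3 - <<'E'
from h import *
t=np.array([.5239,-.2637,.119])
P=[t,t-[0,0,.017],[.5235,-.2637,.157],[.5235,-.2637,.078]]
print(proj('s3',P),(proj('s3',P)-[250,60])*3);print(proj('w3',P))
snap('scene','c3')
print(proj('c3',P))
im=cv2.imread('pics/c3.png')[100:280,50:230];cv2.imwrite('pics/c3c.png',cv2.resize(im,None,fx=3,fy=3))
E
```

```text
[[323.00298218 149.29981273]
 [322.48654456 154.78746328]
 [324.31863445 136.76032943]
 [321.8960888  162.43598334]] [[219.00894654 267.89943819]
 [217.45963367 284.36238984]
 [222.95590336 230.28098829]
 [215.68826639 307.30795001]]
[[253.81271704 226.17508482]
 [253.67911129 215.0076713 ]
 [253.36945073 260.49453739]
 [252.96783446 202.23502461]]
[[143.76222733 195.80487649]
 [145.3341139  201.2495984 ]
 [140.01119984 182.91124987]
 [147.40252948 208.53938805]]
```

View pics/c3c.png

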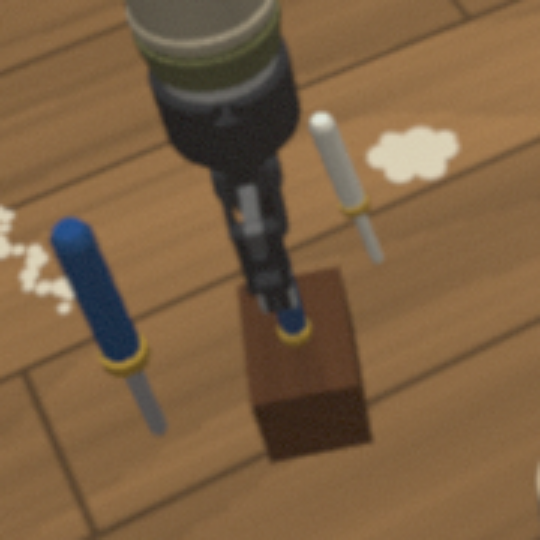

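```bash
python3 - <<'E'
from h import *
t=np.array([.5239,-.2637,.119]); u=np.array([np.cos(-.297+.03),np.sin(-.297+.03),0])
w=env.get_state()['orientation']
from scipy.spatial.transform import Rotation as R
r=R.from_quat(w[[1,2,3,0]]); print(r.as_matrix().round(3)); Y=r.as_matrix()[:,1];X=r.as_matrix()[:,0]
for dz in (-.017,-.007,0.003,.013):
    P=[t+Y*.034+[0,0,dz],t-Y*.034+[0,0,dz]]
    print(dz,((proj('s3',P)-[250,60])*3).round().tolist(),((proj('c3',P)-[50,100])*3).round().tolist(),proj('w3',P).round().tolist())
E
```

```text
[[ 0.29   0.957  0.002]
 [ 0.957 -0.29  -0.001]
 [-0.001  0.002 -1.   ]]
-0.017 [[193.0, 270.0], [243.0, 299.0]] [[293.0, 345.0], [280.0, 264.0]] [[309.0, 215.0], [199.0, 215.0]]
-0.007 [[194.0, 261.0], [244.0, 289.0]] [[290.0, 336.0], [277.0, 254.0]] [[312.0, 221.0], [196.0, 221.0]]
0.003 [[194.0, 251.0], [245.0, 279.0]] [[287.0, 326.0], [274.0, 244.0]] [[315.0, 228.0], [193.0, 228.0]]
0.013 [[195.0, 242.0], [246.0, 269.0]] [[284.0, 317.0], [271.0, 234.0]] [[318.0, 236.0], [189.0, 236.0]]
```

```bash
python3 - <<'E'
from h import *
p=tri([('s3',(315,134)),('c3',(143,203.5))]);print(p,proj('s3',p),proj('c3',p))
for f,b in [('s3',(290,80,90,90)),('c3',(90,130,90,90))]:
    im=cv2.imread(f'pics/{f}.png')[b[1]:b[1]+b[3],b[0]:b[0]+b[2]];cv2.imwrite(f'pics/{f}d.png',cv2.resize(im,None,fx=6,fy=6,interpolation=2))
E
python3 -c "
import cv2,numpy as np
cv2.imwrite('pics/d3.png',cv2.resize(np.hstack([cv2.imread('pics/s3d.png'),cv2.imread('pics/c3d.png')]),(800,400)))"
```

```text
[ 0.5618743  -0.27754146  0.14826678] [[314.57633544 134.19524824]] [[142.36126432 203.17635311]]
```

View pics/d3.png

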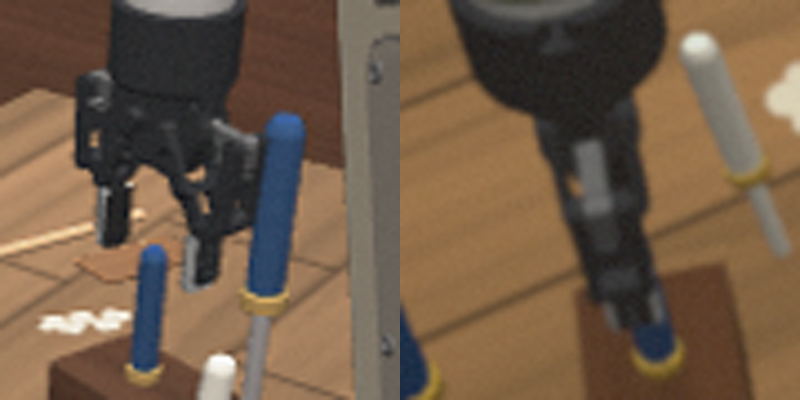

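By triangulation the fingertips are really at z≈0.147, about 3–4 cm higher than the stated geometry gives. I go down 20 mm and measure again.

Call:
{"name": "servo_tool", "arguments": {
  "increments": [
    {"claw": 0.2,"x": 0,"y": 0,"z": -0.4,"ax": 0,"ay": 0,"az": 0},
    {"claw": 0.2,"x": 0,"y": 0,"z": -0.4,"ax": 0,"ay": 0,"az": 0},
    {"claw": 0.2,"x": 0,"y": 0,"z": 0,"ax": 0,"ay": 0,"az": 0},
    {"claw": 0.2,"x": 0,"y": 0,"z": 0,"ax": 0,"ay": 0,"az": 0}
  ]
}}

```text
clock: 4.0
tcp_pos: [0.5225, -0.2627, 0.0968]
orientation: [-0.001, 0.803, 0.596, -0.0]
wrist_force: [-0.1, -0.8, -0.1]
finger_gap: 0.0682
```

```bash
cat >> h.py <<'E'
def duo(n,bs=(270,80,110,110),bc=(90,130,110,110)):
    snap('side','s'+n);snap('scene','c'+n);o=[]
    for f,b in [('s'+n,bs),('c'+n,bc)]:
        im=cv2.imread(f'pics/{f}.png')[b[1]:b[1]+b[3],b[0]:b[0]+b[2]];o.append(cv2.resize(im,(400,400),interpolation=2))
    cv2.imwrite(f'pics/d{n}.png',np.hstack(o))
    s=env.get_state();print(s['clock'],s['tcp_pos'].round(4),s['orientation'].round(4),s['wrist_force'].round(1),round(s['finger_gap'],4))
E
python3 -c "
from h import *
duo('4')"
```

```text
4.1 [ 0.5231 -0.2631  0.0976] [-0.      0.8032  0.5957 -0.    ] [-0.3  0.7  0.5] 0.0682
```

View pics/d4.png

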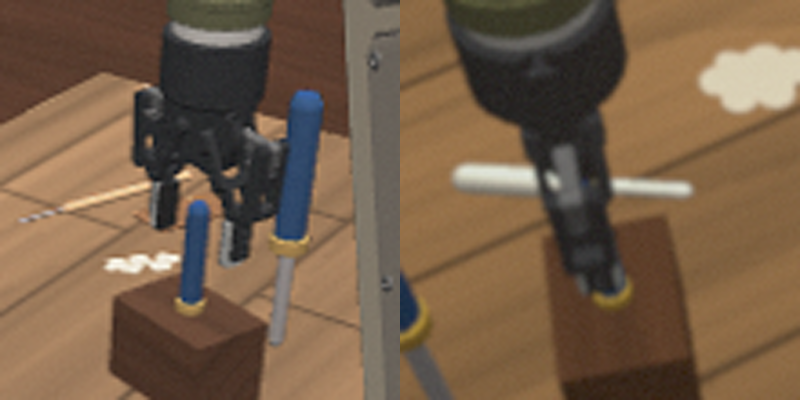

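The white probe now appears to be lying down. I look at the full views.

View pics/c4.png

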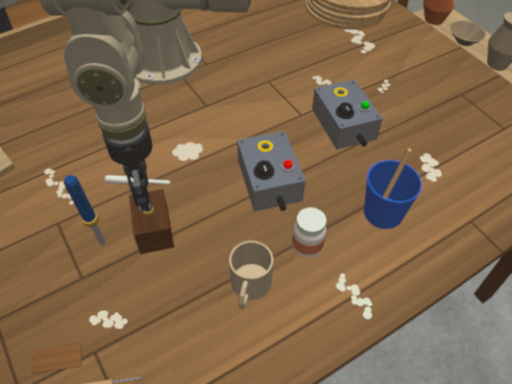

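View pics/s4.png

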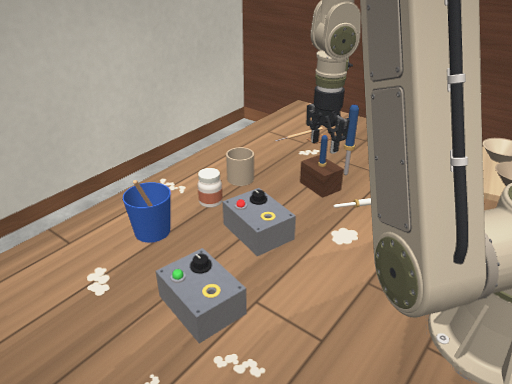

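View pics/c3.png

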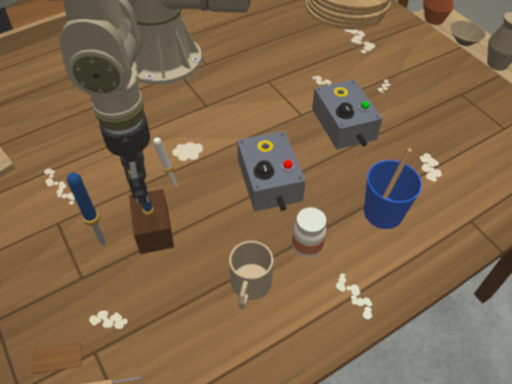

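```bash
python3 - <<'E'
from h import *
def cc(f,win):
    im=load(f)[0];h=cv2.cvtColor(im,cv2.COLOR_RGB2HSV);m=cv2.inRange(h,(100,120,40),(125,255,255))
    x,y,w,hh=win;mm=np.zeros_like(m);mm[y:y+hh,x:x+w]=m[y:y+hh,x:x+w]
    p=cv2.findNonZero(mm)[:,0];return p.min(0),p.max(0),p.mean(0).round(1)
for f in ['scene0','c3','c4']: print(f,cc(f,(55,160,45,70)))
for f in ['side0','s3','s4']: print(f,cc(f,(342,95,24,60)))
for a,b in (('scene0','side0'),('c3','s3'),('c4','s4')):
    print(tri([(a,cc(a,(55,160,45,70))[2]),(b,cc(b,(342,95,24,60))[2])]))
E
```

```text
scene0 (array([ 68, 172], dtype=int32), array([ 95, 218], dtype=int32), array([ 81.5, 195.2]))
c3 (array([ 68, 173], dtype=int32), array([ 94, 219], dtype=int32), array([ 81.1, 195.7]))
c4 (array([ 65, 176], dtype=int32), array([ 93, 220], dtype=int32), array([ 78.9, 197.6]))
side0 (array([346, 106], dtype=int32), array([357, 146], dtype=int32), array([351.4, 125.6]))
s3 (array([346, 106], dtype=int32), array([358, 145], dtype=int32), array([351.6, 125.6]))
s4 (array([346, 105], dtype=int32), array([358, 145], dtype=int32), array([351.8, 124.6]))
[ 0.49674703 -0.36681877  0.16058665]
[ 0.49680487 -0.36792086  0.16007939]
[ 0.49908765 -0.37297848  0.16060602]
```

Both free-standing lookalikes are toppling slowly by themselves. The gripper is at least 60 mm from them with no contact force, and the big one is leaning away from the work. I continue and find the fingertip height.

```bash
python3 - <<'E'
from h import *
p=tri([('s4',(315.4,142.7)),('c4',(142.5,211))]);print(p,proj('s4',p),proj('c4',p))
print(plane('side0',(315.4,142.7),.12))
s=env.get_state()['tcp_pos'];print(s)
# white lying
for uv in [(108,179),(170,182)]: print(plane('c4',uv,.008))
E
```

```text
[ 0.55834009 -0.28048575  0.12218321] [[315.52338632 142.64451464]] [[142.6840118  211.09107406]]
[ 0.56061227 -0.28384874  0.12      ]
[ 0.52306517 -0.26313294  0.09755026]
[ 0.34635374 -0.2952495   0.008     ]
[ 0.42862506 -0.17946828  0.008     ]
```

Call:
{"name": "servo_tool", "arguments": {
  "increments": [
    {"claw": 0.2,"x": 0,"y": 0,"z": -0.32,"ax": 0,"ay": 0,"az": 0},
    {"claw": 0.5,"x": 0,"y": 0,"z": 0,"ax": 0,"ay": 0,"az": 0},
    {"claw": 0.7,"x": 0,"y": 0,"z": 0,"ax": 0,"ay": 0,"az": 0},
    {"claw": 1,"x": 0,"y": 0,"z": 0,"ax": 0,"ay": 0,"az": 0},
    {"claw": 1,"x": 0,"y": 0,"z": 0,"ax": 0,"ay": 0,"az": 0}
  ],
  "newtons": 60
}}

```text
clock: 4.6
tcp_pos: [0.5234, -0.2633, 0.09]
orientation: [0.0, 0.803, 0.596, 0.0]
wrist_force: [0.9, -0.3, -1.3]
finger_gap: 0.0164
```

Call:
{"name": "servo_tool", "arguments": {
  "increments": [
    {"claw": 1,"x": 0,"y": 0,"z": 0,"ax": 0,"ay": 0,"az": 0},
    {"claw": 1,"x": 0,"y": 0,"z": 0,"ax": 0,"ay": 0,"az": 0},
    {"claw": 1,"x": 0,"y": 0,"z": 0,"ax": 0,"ay": 0,"az": 0}
  ]
}}

```text
clock: 4.9
tcp_pos: [0.5234, -0.2633, 0.0899]
orientation: [0.0, 0.803, 0.596, 0.0]
wrist_force: [1.3, -0.1, 0.3]
finger_gap: 0.0166
```

```bash
python3 -c "
from h import *
duo('5');snap('wrist','w5')"
```

```text
5.0 [ 0.5233 -0.2633  0.0899] [4.000e-04 8.032e-01 5.957e-01 1.000e-04] [ 0.9 -0.9  2. ] 0.0165
```

View pics/d5.png

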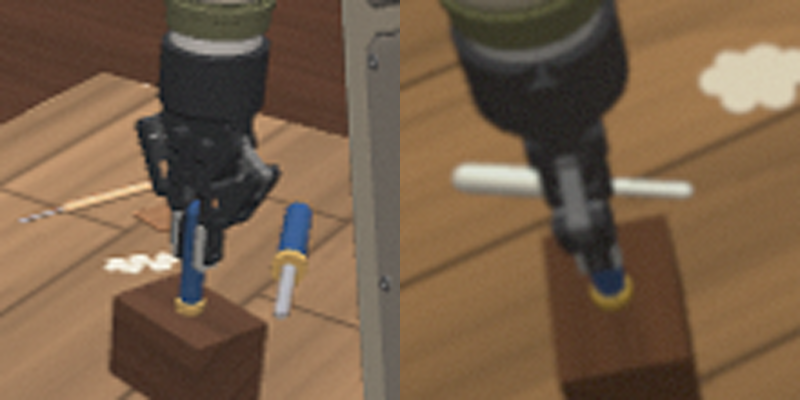

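View pics/w5.png

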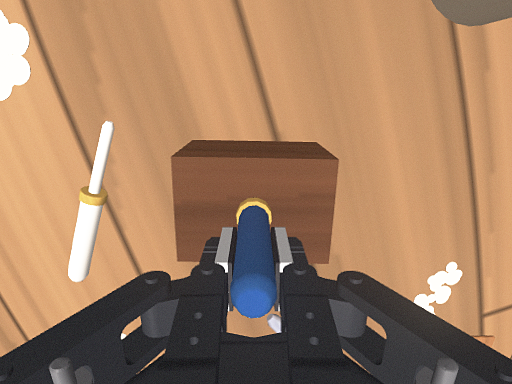

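The probe is gripped with a 16.5 mm gap. The seated reference TCP is (0.5233, -0.2633, 0.0899), so the tip is at TCP z − 0.080. I lift.

Call:
{"name": "servo_tool", "arguments": {
  "increments": [
    {"claw": 1,"x": 0,"y": 0,"z": 0.4,"ax": 0,"ay": 0,"az": 0},
    {"claw": 1,"x": 0,"y": 0,"z": 0.6,"ax": 0,"ay": 0,"az": 0},
    {"claw": 1,"x": 0,"y": 0,"z": 0.8,"ax": 0,"ay": 0,"az": 0},
    {"claw": 1,"x": 0,"y": 0,"z": 0.8,"ax": 0,"ay": 0,"az": 0},
    {"claw": 1,"x": 0,"y": 0,"z": 0.8,"ax": 0,"ay": 0,"az": 0}
  ]
}}

```text
clock: 5.55
tcp_pos: [0.5226, -0.2628, 0.1756]
orientation: [-0.0, 0.803, 0.596, -0.0]
wrist_force: [0.2, -0.2, -0.7]
finger_gap: 0.0165
```

Call:
{"name": "servo_tool", "arguments": {
  "increments": [
    {"claw": 1,"x": 0,"y": 0,"z": 0.8,"ax": 0,"ay": 0,"az": 0},
    {"claw": 1,"x": 0,"y": 0,"z": 0.8,"ax": 0,"ay": 0,"az": 0},
    {"claw": 1,"x": 0,"y": 0,"z": 0.4,"ax": 0,"ay": 0,"az": 0},
    {"claw": 1,"x": 0,"y": 0,"z": 0,"ax": 0,"ay": 0,"az": 0},
    {"claw": 1,"x": 0,"y": 0,"z": 0,"ax": 0,"ay": 0,"az": 0}
  ]
}}

```text
clock: 6.05
tcp_pos: [0.5228, -0.2629, 0.224]
orientation: [-0.0, 0.803, 0.596, -0.0]
wrist_force: [-0.2, 0.2, -1.4]
finger_gap: 0.0165
```

```bash
python3 -c "
from h import *
duo('6');snap('wrist','w6')"
```

```text
6.15 [ 0.5225 -0.2627  0.2233] [-1.000e-03  8.032e-01  5.957e-01 -4.000e-04] [ 0.   0.2 -0.8] 0.0165
```

View pics/d6.png

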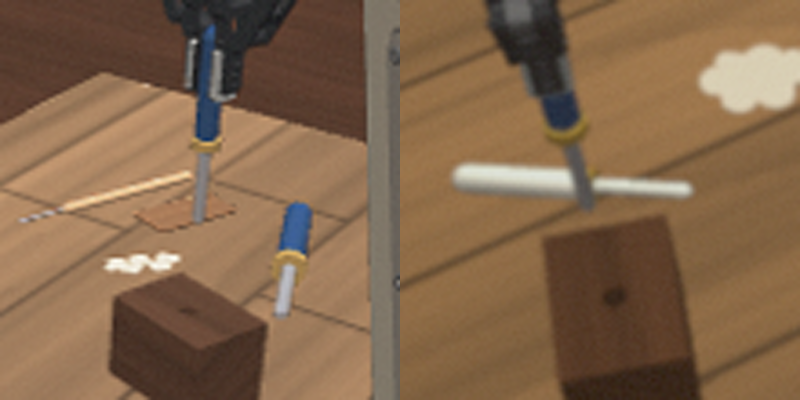

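View pics/w6.png

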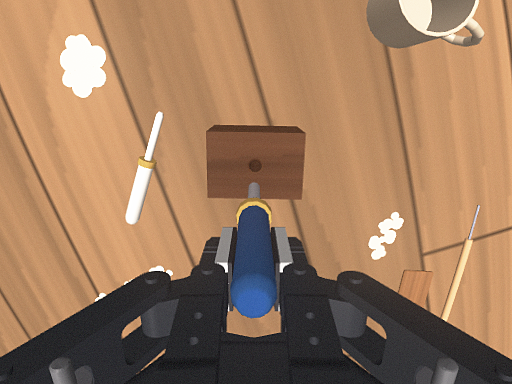

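Lifted. In the scene view the tip is at about (141.7,187.8) and the socket at (149,211.7). I triangulate both.

```bash
python3 - <<'E'
from h import *
t=env.get_state()['tcp_pos']
p=tri([('s6',(324.5,140.8)),('c6',(141.7,187.8))]);print('tip',p,p-t)
q=tri([('s6',(321.4,165.5)),('c6',(149.1,211.7))]);print('sock',q)
print(plane('w6',(255,165.5),.07))
# predicted tip if vertical under tcp
print(proj('s6',t-[0,0,.08]),proj('c6',t-[0,0,.08]),proj('w6',[t-[0,0,.08],t-[0,0,.02]]))
# collar
import cv2
for f,w in (('c6',(130,150,30,25)),('s6',(315,110,25,20))):
    im=load(f)[0];h=cv2.cvtColor(im,cv2.COLOR_RGB2HSV);m=cv2.inRange(h,(18,110,80),(35,255,255));x,y,a,b=w;c=cv2.findNonZero(m[y:y+b,x:x+a])[:,0].mean(0)+[x,y];print(f,c,proj(f,t-[0,0,.016]))
E
```

```text
tip [ 0.52345319 -0.26421353  0.14407295] [ 0.00098219 -0.00151589 -0.07923955]
sock [ 0.52421786 -0.26277878  0.06809122]
[ 0.52383257 -0.26247827  0.07      ]
[[324.02525578 141.5762446 ]] [[141.62879755 187.01084257]] [[253.83393079 186.17231093]
 [253.88624637 213.29391988]]
c6 [136.01785714 166.03571429] [[135.11034453 164.09064515]]
s6 [326.04761905 119.71428571] [[326.11232214 119.61909698]]
```

Call:
{"name": "servo_tool", "arguments": {
  "increments": [
    {"claw": 1,"x": -0.1,"y": 0.6,"z": 0,"ax": 0,"ay": 0,"az": 0},
    {"claw": 1,"x": -0.1,"y": 1,"z": 0,"ax": 0,"ay": 0,"az": 0},
    {"claw": 1,"x": -0.1,"y": 1,"z": 0,"ax": 0,"ay": 0,"az": 0},
    {"claw": 1,"x": -0.1,"y": 1,"z": 0,"ax": 0,"ay": 0,"az": 0},
    {"claw": 1,"x": -0.1,"y": 1,"z": 0,"ax": 0,"ay": 0,"az": 0}
  ]
}}

```text
clock: 6.7
tcp_pos: [0.5097, -0.1461, 0.2241]
orientation: [-0.001, 0.803, 0.596, -0.0]
wrist_force: [0.2, 0.3, -1.3]
finger_gap: 0.0164
```

Call:
{"name": "servo_tool", "arguments": {
  "increments": [
    {"claw": 1,"x": -0.1,"y": 1,"z": 0,"ax": 0,"ay": 0,"az": 0},
    {"claw": 1,"x": -0.1,"y": 1,"z": 0,"ax": 0,"ay": 0,"az": 0},
    {"claw": 1,"x": -0.1,"y": 1,"z": 0,"ax": 0,"ay": 0,"az": 0},
    {"claw": 1,"x": -0.1,"y": 1,"z": 0,"ax": 0,"ay": 0,"az": 0},
    {"claw": 1,"x": -0.1,"y": 1,"z": 0,"ax": 0,"ay": 0,"az": 0}
  ]
}}

```text
clock: 7.2
tcp_pos: [0.4969, -0.0212, 0.2242]
orientation: [-0.0, 0.803, 0.596, -0.0]
wrist_force: [1.0, -0.7, -1.2]
finger_gap: 0.0166
```

Call:
{"name": "servo_tool", "arguments": {
  "increments": [
    {"claw": 1,"x": 0,"y": 1,"z": 0,"ax": 0,"ay": 0,"az": 0},
    {"claw": 1,"x": 0,"y": 0.7,"z": 0,"ax": 0,"ay": 0,"az": 0},
    {"claw": 1,"x": 0,"y": 0,"z": 0,"ax": 0,"ay": 0,"az": 0},
    {"claw": 1,"x": 0,"y": 0,"z": 0,"ax": 0,"ay": 0,"az": 0}
  ]
}}

```text
clock: 7.6
tcp_pos: [0.4974, 0.02, 0.2243]
orientation: [-0.0, 0.803, 0.596, -0.0]
wrist_force: [0.6, -0.5, -1.2]
finger_gap: 0.0164
```

```bash
python3 -c "
from h import *
duo('7',(210,110,110,130),(210,50,120,120));snap('wrist','w7')
t=env.get_state()['tcp_pos'];print(proj('w7',[[.497,.0257,.072],t-[0,0,.08]]))"
```

```text
7.7 [0.4978 0.0191 0.2244] [ 0.000e+00  8.033e-01  5.956e-01 -2.000e-04] [ 0.   0.6 -1.4] 0.0164
[[250.85061842 160.27519886]
 [253.83828064 186.30275232]]
```

View pics/d7.png

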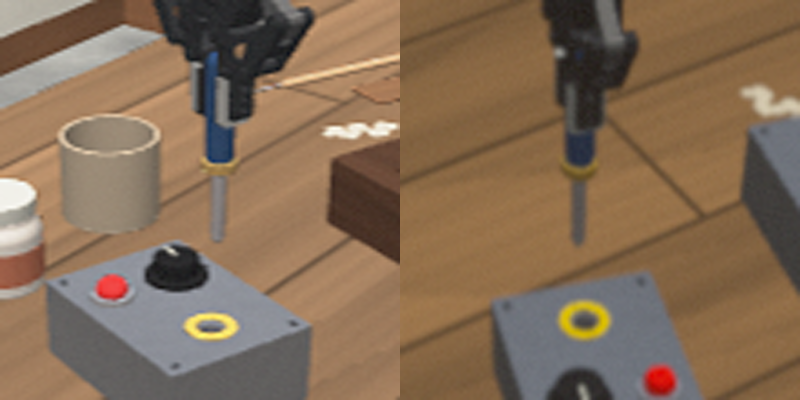

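View pics/w7.png

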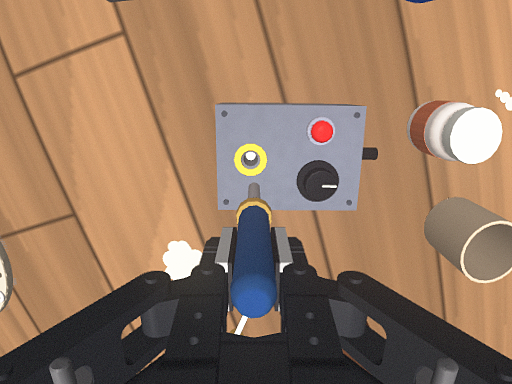

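```bash
python3 - <<'E'
from h import *
t=env.get_state()['tcp_pos'];print(t)
p=tri([('s7',(269.8,188)),('c7',(263.7,122.9))]);print('tip',p,p-t)
im=load('w7')[0];h=cv2.cvtColor(im,cv2.COLOR_RGB2HSV);m=cv2.inRange(h,(20,150,100),(35,255,255));m[185:]=0
c=cv2.minEnclosingCircle(cv2.findNonZero(m));print(c,plane('w7',c[0],.072))
print(proj('w7',p))
E
```

```text
[0.4979161  0.01884159 0.22445747]
tip [0.49780882 0.01979247 0.14435427] [-0.00010728  0.00095088 -0.08010319]
((250.0854949951172, 159.13011169433594), 16.125255584716797) [0.4966024 0.027065  0.072    ]
[[253.36735566 185.22042126]]
```

Call:
{"name": "servo_tool", "arguments": {
  "increments": [
    {"claw": 1,"x": -0.04,"y": 0.28,"z": -0.5,"ax": 0,"ay": 0,"az": 0},
    {"claw": 1,"x": 0,"y": 0,"z": -0.8,"ax": 0,"ay": 0,"az": 0},
    {"claw": 1,"x": 0,"y": 0,"z": -0.8,"ax": 0,"ay": 0,"az": 0},
    {"claw": 1,"x": 0,"y": 0,"z": -0.2,"ax": 0,"ay": 0,"az": 0},
    {"claw": 1,"x": 0,"y": 0,"z": 0,"ax": 0,"ay": 0,"az": 0}
  ]
}}

```text
clock: 8.25
tcp_pos: [0.4964, 0.0259, 0.1665]
orientation: [-0.001, 0.804, 0.595, -0.001]
wrist_force: [0.3, -0.9, 0.1]
finger_gap: 0.0164
```

```bash
python3 -c "
from h import *
duo('8',(230,150,80,80),(230,90,80,80));snap('wrist','w8')"
```

```text
8.35 [0.4976 0.0259 0.1679] [4.000e-04 8.034e-01 5.954e-01 4.000e-04] [-0.5 -0.1  0.7] 0.0168
```

View pics/d8.png

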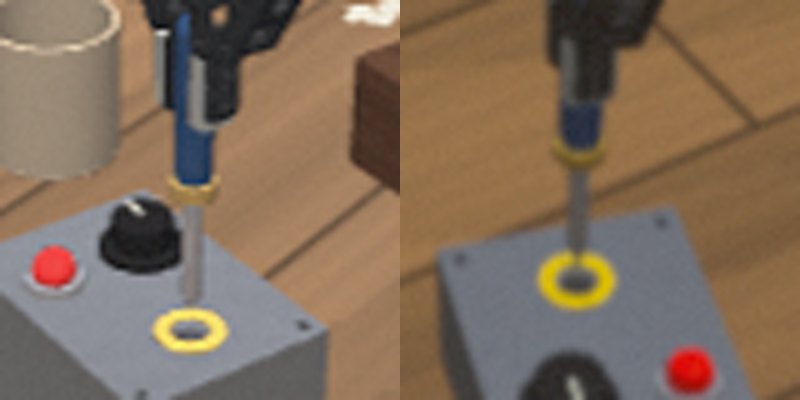

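View pics/w8.png

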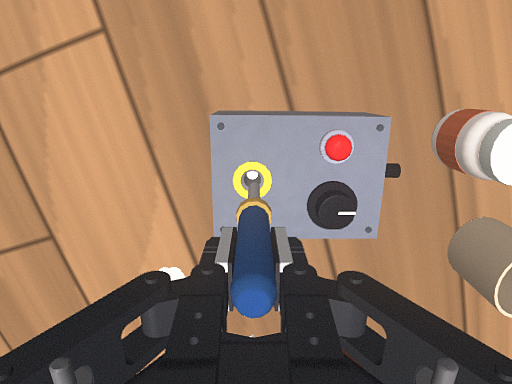

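The tip is in line above the yellow ring in both views. I insert with smaller steps.

Call:
{"name": "servo_tool", "arguments": {
  "increments": [
    {"claw": 1,"x": 0,"y": 0,"z": -0.4,"ax": 0,"ay": 0,"az": 0},
    {"claw": 1,"x": 0,"y": 0,"z": -0.4,"ax": 0,"ay": 0,"az": 0},
    {"claw": 1,"x": 0,"y": 0,"z": -0.4,"ax": 0,"ay": 0,"az": 0},
    {"claw": 1,"x": 0,"y": 0,"z": -0.2,"ax": 0,"ay": 0,"az": 0},
    {"claw": 1,"x": 0,"y": 0,"z": 0,"ax": 0,"ay": 0,"az": 0}
  ],
  "newtons": 80
}}

```text
clock: 8.9
tcp_pos: [0.4961, 0.0265, 0.1309]
orientation: [-0.001, 0.803, 0.596, -0.001]
wrist_force: [-0.6, 0.1, -0.4]
finger_gap: 0.0163
```

Call:
{"name": "servo_tool", "arguments": {
  "increments": [
    {"claw": 1,"x": 0,"y": 0,"z": -0.16,"ax": 0,"ay": 0,"az": 0},
    {"claw": 1,"x": 0,"y": 0,"z": -0.16,"ax": 0,"ay": 0,"az": 0},
    {"claw": 1,"x": 0,"y": 0,"z": -0.16,"ax": 0,"ay": 0,"az": 0},
    {"claw": 1,"x": 0,"y": 0,"z": 0,"ax": 0,"ay": 0,"az": 0},
    {"claw": 1,"x": 0,"y": 0,"z": 0,"ax": 0,"ay": 0,"az": 0}
  ]
}}

```text
clock: 9.4
tcp_pos: [0.4976, 0.0264, 0.1208]
orientation: [0.0, 0.803, 0.596, 0.001]
wrist_force: [-0.7, 0.3, 4.8]
finger_gap: 0.0163
```

Call:
{"name": "servo_tool", "arguments": {
  "increments": [
    {"claw": 1,"x": 0,"y": 0,"z": -0.12,"ax": 0,"ay": 0,"az": 0},
    {"claw": 1,"x": 0,"y": 0,"z": -0.08,"ax": 0,"ay": 0,"az": 0},
    {"claw": 1,"x": 0,"y": 0,"z": 0,"ax": 0,"ay": 0,"az": 0},
    {"claw": 1,"x": 0,"y": 0,"z": 0,"ax": 0,"ay": 0,"az": 0}
  ]
}}

```text
clock: 9.8
tcp_pos: [0.4977, 0.0264, 0.1161]
orientation: [0.001, 0.803, 0.596, 0.001]
wrist_force: [-1.6, -0.1, 7.7]
finger_gap: 0.0161
```

Call:
{"name": "servo_tool", "arguments": {
  "increments": [
    {"claw": 1,"x": 0,"y": 0,"z": -0.08,"ax": 0,"ay": 0,"az": 0},
    {"claw": 1,"x": 0,"y": 0,"z": 0,"ax": 0,"ay": 0,"az": 0},
    {"claw": 1,"x": 0,"y": 0,"z": 0,"ax": 0,"ay": 0,"az": 0}
  ]
}}

```text
clock: 10.1
tcp_pos: [0.4981, 0.0263, 0.1153]
orientation: [0.001, 0.803, 0.596, 0.001]
wrist_force: [-3.3, 0.9, 15.3]
finger_gap: 0.0164
```

The force is 15 N, well above the 9 N spring, so the plunger is on the hard stop. I add a little more and hold for about a second.

Call:
{"name": "servo_tool", "arguments": {
  "increments": [
    {"claw": 1,"x": 0,"y": 0,"z": -0.04,"ax": 0,"ay": 0,"az": 0},
    {"claw": 1,"x": 0,"y": 0,"z": 0,"ax": 0,"ay": 0,"az": 0},
    {"claw": 1,"x": 0,"y": 0,"z": 0,"ax": 0,"ay": 0,"az": 0},
    {"claw": 1,"x": 0,"y": 0,"z": 0,"ax": 0,"ay": 0,"az": 0},
    {"claw": 1,"x": 0,"y": 0,"z": 0,"ax": 0,"ay": 0,"az": 0}
  ]
}}

```text
clock: 10.6
tcp_pos: [0.4983, 0.0264, 0.1151]
orientation: [0.001, 0.803, 0.596, 0.002]
wrist_force: [-4.0, 1.7, 19.9]
finger_gap: 0.0164
```

Call:
{"name": "servo_tool", "arguments": {
  "increments": [
    {"claw": 1,"x": 0,"y": 0,"z": 0,"ax": 0,"ay": 0,"az": 0},
    {"claw": 1,"x": 0,"y": 0,"z": 0,"ax": 0,"ay": 0,"az": 0},
    {"claw": 1,"x": 0,"y": 0,"z": 0,"ax": 0,"ay": 0,"az": 0},
    {"claw": 1,"x": 0,"y": 0,"z": 0,"ax": 0,"ay": 0,"az": 0},
    {"claw": 1,"x": 0,"y": 0,"z": 0,"ax": 0,"ay": 0,"az": 0}
  ]
}}

```text
clock: 11.1
tcp_pos: [0.4983, 0.0264, 0.1151]
orientation: [0.001, 0.803, 0.596, 0.002]
wrist_force: [-4.4, 1.3, 19.3]
finger_gap: 0.0164
```

```bash
python3 -c "
from h import *
duo('9',(210,130,110,110),(230,90,80,80))"
```

```text
11.2 [0.4983 0.0264 0.1151] [0.0014 0.8031 0.5958 0.0015] [-4.8  0.5 19.8] 0.0163
```

View pics/d9.png

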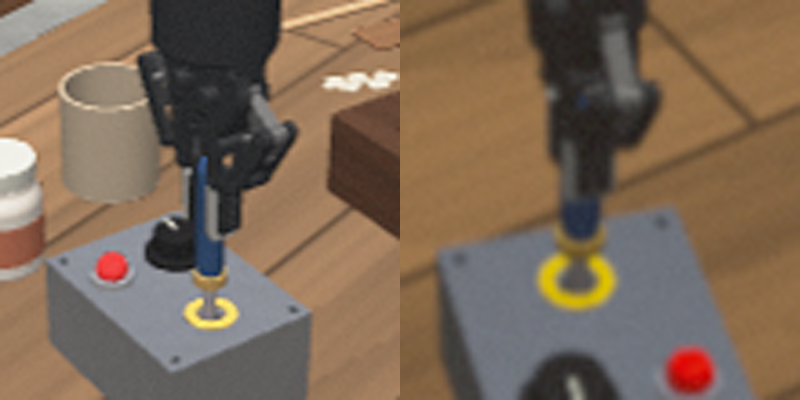

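The position has stalled at 0.115 while the force rises to 20 N, so the plunger is home and has been held for over 1 s. I retract and return to the block.

Call:
{"name": "servo_tool", "arguments": {
  "increments": [
    {"claw": 1,"x": 0,"y": 0,"z": 0.4,"ax": 0,"ay": 0,"az": 0},
    {"claw": 1,"x": 0,"y": 0,"z": 0.6,"ax": 0,"ay": 0,"az": 0},
    {"claw": 1,"x": 0,"y": 0,"z": 0.8,"ax": 0,"ay": 0,"az": 0},
    {"claw": 1,"x": 0,"y": 0,"z": 0.8,"ax": 0,"ay": 0,"az": 0},
    {"claw": 1,"x": 0,"y": 0,"z": 0.8,"ax": 0,"ay": 0,"az": 0}
  ]
}}

```text
clock: 11.7
tcp_pos: [0.4968, 0.0264, 0.1975]
orientation: [-0.0, 0.803, 0.596, -0.0]
wrist_force: [-0.2, -0.1, -0.6]
finger_gap: 0.0159
```

Call:
{"name": "servo_tool", "arguments": {
  "increments": [
    {"claw": 1,"x": 0,"y": 0,"z": 0.8,"ax": 0,"ay": 0,"az": 0},
    {"claw": 1,"x": 0.1,"y": -1,"z": 0.4,"ax": 0,"ay": 0,"az": 0},
    {"claw": 1,"x": 0.1,"y": -1,"z": 0,"ax": 0,"ay": 0,"az": 0},
    {"claw": 1,"x": 0.1,"y": -1,"z": 0,"ax": 0,"ay": 0,"az": 0},
    {"claw": 1,"x": 0.1,"y": -1,"z": 0,"ax": 0,"ay": 0,"az": 0}
  ]
}}

```text
clock: 12.2
tcp_pos: [0.5071, -0.0745, 0.227]
orientation: [0.0, 0.803, 0.596, 0.0]
wrist_force: [0.7, -0.8, -1.5]
finger_gap: 0.0168
```

Call:
{"name": "servo_tool", "arguments": {
  "increments": [
    {"claw": 1,"x": 0.1,"y": -1,"z": 0,"ax": 0,"ay": 0,"az": 0},
    {"claw": 1,"x": 0.1,"y": -1,"z": 0,"ax": 0,"ay": 0,"az": 0},
    {"claw": 1,"x": 0.1,"y": -1,"z": 0,"ax": 0,"ay": 0,"az": 0},
    {"claw": 1,"x": 0.1,"y": -1,"z": 0,"ax": 0,"ay": 0,"az": 0},
    {"claw": 1,"x": 0.1,"y": -1,"z": 0,"ax": 0,"ay": 0,"az": 0}
  ]
}}

```text
clock: 12.7
tcp_pos: [0.5195, -0.1996, 0.2267]
orientation: [-0.0, 0.803, 0.596, -0.0]
wrist_force: [1.1, 1.1, 0.1]
finger_gap: 0.0162
```

Call:
{"name": "servo_tool", "arguments": {
  "increments": [
    {"claw": 1,"x": 0.1,"y": -1,"z": 0,"ax": 0,"ay": 0,"az": 0},
    {"claw": 1,"x": 0,"y": -1,"z": 0,"ax": 0,"ay": 0,"az": 0},
    {"claw": 1,"x": 0,"y": -0.5,"z": 0,"ax": 0,"ay": 0,"az": 0},
    {"claw": 1,"x": 0,"y": 0,"z": 0,"ax": 0,"ay": 0,"az": 0},
    {"claw": 1,"x": 0,"y": 0,"z": 0,"ax": 0,"ay": 0,"az": 0}
  ]
}}

```text
clock: 13.2
tcp_pos: [0.5218, -0.2604, 0.2268]
orientation: [-0.001, 0.803, 0.596, 0.0]
wrist_force: [0.8, 0.8, -0.6]
finger_gap: 0.0165
```

```bash
python3 -c "
from h import *
duo('10',(270,80,110,110),(90,130,110,110));snap('wrist','w10')"
```

```text
13.3 [ 0.522  -0.26    0.2272] [-2.000e-04  8.029e-01  5.961e-01  1.000e-04] [ 0.5 -0.5 -0.8] 0.0161
```

View pics/d10.png

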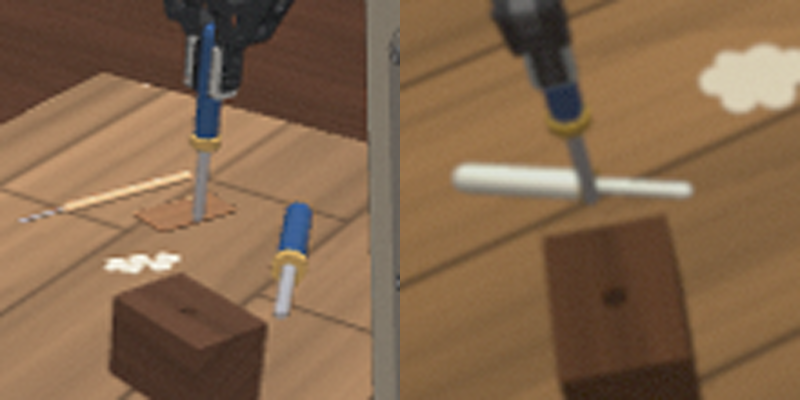

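View pics/w10.png

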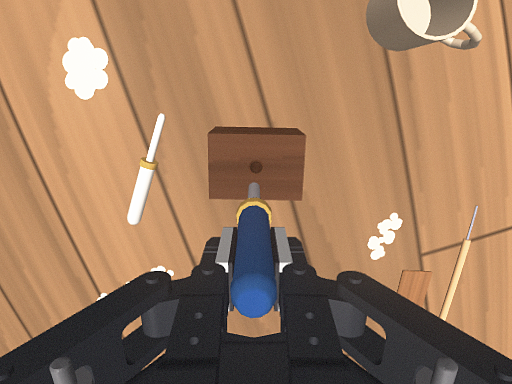

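Call:
{"name": "servo_tool", "arguments": {
  "increments": [
    {"claw": 1,"x": 0.05,"y": -0.13,"z": -0.6,"ax": 0,"ay": 0,"az": 0},
    {"claw": 1,"x": 0,"y": 0,"z": -0.8,"ax": 0,"ay": 0,"az": 0},
    {"claw": 1,"x": 0,"y": 0,"z": -0.7,"ax": 0,"ay": 0,"az": 0},
    {"claw": 1,"x": 0,"y": 0,"z": -0.4,"ax": 0,"ay": 0,"az": 0},
    {"claw": 1,"x": 0,"y": 0,"z": 0,"ax": 0,"ay": 0,"az": 0}
  ]
}}

```text
clock: 13.85
tcp_pos: [0.5226, -0.2631, 0.1633]
orientation: [-0.001, 0.803, 0.596, -0.0]
wrist_force: [-0.4, -0.3, -0.4]
finger_gap: 0.0164
```

Call:
{"name": "servo_tool", "arguments": {
  "increments": [
    {"claw": 1,"x": 0,"y": 0,"z": 0,"ax": 0,"ay": 0,"az": 0},
    {"claw": 1,"x": 0,"y": 0,"z": 0,"ax": 0,"ay": 0,"az": 0}
  ]
}}

```text
clock: 14.05
tcp_pos: [0.524, -0.2646, 0.1658]
orientation: [0.001, 0.803, 0.596, 0.0]
wrist_force: [-0.1, -0.4, -0.5]
finger_gap: 0.0158
```

```bash
python3 -c "
from h import *
duo('11',(290,110,70,70),(110,160,70,70));snap('wrist','w11')"
```

```text
14.15 [ 0.5239 -0.2647  0.1657] [9.000e-04 8.032e-01 5.957e-01 3.000e-04] [-0.7  0.4 -0.6] 0.0164
```

View pics/d11.png

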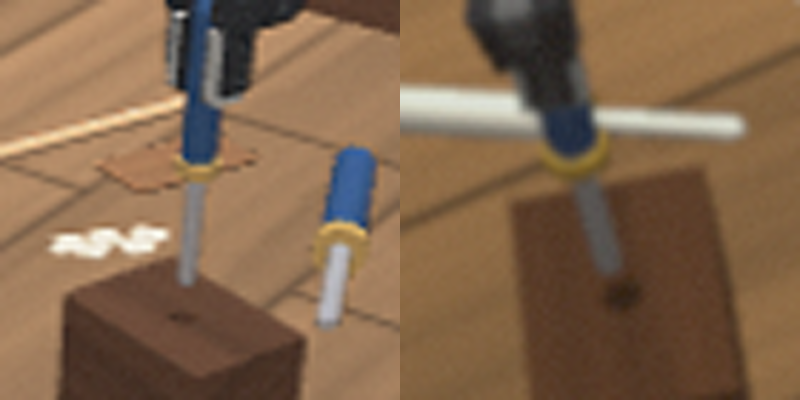

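View pics/w11.png

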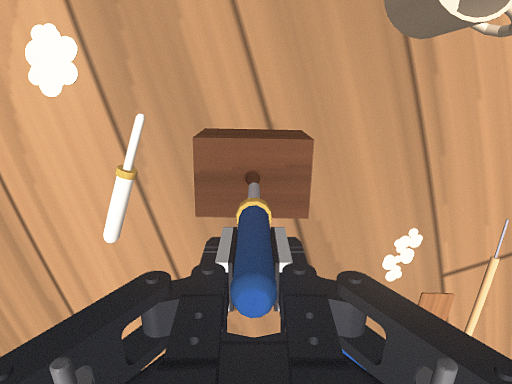

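```bash
python3 - <<'E'
from h import *
t=env.get_state()['tcp_pos']
f=70/400
p=tri([('s11',(290+188*f,110+284*f)),('c11',(110+209*f,160+273*f))]);print('tip',p,p-t)
q=tri([('s11',(290+182*f,110+317*f)),('c11',(110+222*f,160+293*f))]);print('hole',q)
print(plane('w11',(252.5,178.5),.07))
# where would a point directly below the tip at z=.07 show, in c11 crop
for z in(.07,): 
  print((proj('c11',[p[0],p[1],z])-[110,160])/f,(proj('s11',[p[0],p[1],z])-[290,110])/f)
E
```

```text
tip [ 0.52427228 -0.26628469  0.08452844] [ 0.00048455 -0.00162885 -0.08100046]
hole [ 0.52307409 -0.2629243   0.06842075]
[ 0.52380673 -0.26248045  0.07      ]
[[211.82113811 295.87604886]] [[182.27359759 311.41392709]]
```

Call:
{"name": "servo_tool", "arguments": {
  "increments": [
    {"claw": 1,"x": -0.01,"y": 0.08,"z": 0,"ax": 0,"ay": 0,"az": 0},
    {"claw": 1,"x": 0,"y": 0,"z": -0.3,"ax": 0,"ay": 0,"az": 0},
    {"claw": 1,"x": 0,"y": 0,"z": -0.3,"ax": 0,"ay": 0,"az": 0},
    {"claw": 1,"x": 0,"y": 0,"z": -0.2,"ax": 0,"ay": 0,"az": 0},
    {"claw": 1,"x": 0,"y": 0,"z": 0,"ax": 0,"ay": 0,"az": 0}
  ]
}}

```text
clock: 14.7
tcp_pos: [0.5223, -0.2619, 0.1431]
orientation: [-0.001, 0.803, 0.596, -0.0]
wrist_force: [0.5, -0.1, -1.3]
finger_gap: 0.0162
```

Call:
{"name": "servo_tool", "arguments": {
  "increments": [
    {"claw": 1,"x": 0,"y": 0,"z": -0.3,"ax": 0,"ay": 0,"az": 0},
    {"claw": 1,"x": 0,"y": 0,"z": 0,"ax": 0,"ay": 0,"az": 0}
  ]
}}

```text
clock: 14.9
tcp_pos: [0.5226, -0.2621, 0.136]
orientation: [-0.001, 0.803, 0.596, -0.0]
wrist_force: [0.0, 0.0, -0.5]
finger_gap: 0.0162
```

The tip is in the socket with no resistance. I continue down.

Call:
{"name": "servo_tool", "arguments": {
  "increments": [
    {"claw": 1,"x": 0,"y": 0,"z": -0.4,"ax": 0,"ay": 0,"az": 0},
    {"claw": 1,"x": 0,"y": 0,"z": -0.4,"ax": 0,"ay": 0,"az": 0},
    {"claw": 1,"x": 0,"y": 0,"z": -0.4,"ax": 0,"ay": 0,"az": 0},
    {"claw": 1,"x": 0,"y": 0,"z": -0.3,"ax": 0,"ay": 0,"az": 0},
    {"claw": 1,"x": 0,"y": 0,"z": 0,"ax": 0,"ay": 0,"az": 0}
  ]
}}

```text
clock: 15.4
tcp_pos: [0.5223, -0.2618, 0.0979]
orientation: [-0.001, 0.803, 0.596, -0.0]
wrist_force: [0.1, 1.2, -1.0]
finger_gap: 0.0163
```

Call:
{"name": "servo_tool", "arguments": {
  "increments": [
    {"claw": 1,"x": 0,"y": 0,"z": -0.15,"ax": 0,"ay": 0,"az": 0},
    {"claw": 1,"x": 0,"y": 0,"z": -0.1,"ax": 0,"ay": 0,"az": 0},
    {"claw": 1,"x": 0,"y": 0,"z": 0,"ax": 0,"ay": 0,"az": 0},
    {"claw": 1,"x": 0,"y": 0,"z": 0,"ax": 0,"ay": 0,"az": 0}
  ]
}}

```text
clock: 15.8
tcp_pos: [0.5232, -0.2624, 0.0936]
orientation: [0.0, 0.803, 0.596, 0.0]
wrist_force: [-0.7, -0.4, -1.4]
finger_gap: 0.0161
```

Call:
{"name": "servo_tool", "arguments": {
  "increments": [
    {"claw": 1,"x": 0,"y": 0,"z": -0.1,"ax": 0,"ay": 0,"az": 0},
    {"claw": 1,"x": 0,"y": 0,"z": -0.06,"ax": 0,"ay": 0,"az": 0},
    {"claw": 1,"x": 0,"y": 0,"z": 0,"ax": 0,"ay": 0,"az": 0},
    {"claw": 1,"x": 0,"y": 0,"z": 0,"ax": 0,"ay": 0,"az": 0}
  ]
}}

```text
clock: 16.2
tcp_pos: [0.5233, -0.2625, 0.0899]
orientation: [0.0, 0.803, 0.596, 0.0]
wrist_force: [-0.7, 0.9, 3.6]
finger_gap: 0.016
```

```bash
python3 -c "
from h import *
duo('12',(290,110,70,70),(110,160,70,70))"
```

```text
16.3 [ 0.5233 -0.2625  0.0899] [5.000e-04 8.032e-01 5.957e-01 2.000e-04] [-1.4  0.4  5.2] 0.0163
```

View pics/d12.png

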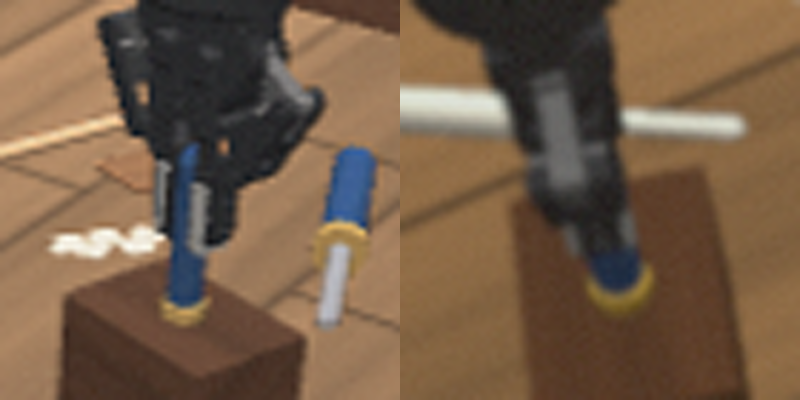

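It makes contact at the original seated height of 0.0899 with about 5 N. I press lightly, then open.

Call:
{"name": "servo_tool", "arguments": {
  "increments": [
    {"claw": 1,"x": 0,"y": 0,"z": -0.04,"ax": 0,"ay": 0,"az": 0},
    {"claw": 1,"x": 0,"y": 0,"z": 0,"ax": 0,"ay": 0,"az": 0},
    {"claw": 1,"x": 0,"y": 0,"z": 0,"ax": 0,"ay": 0,"az": 0}
  ]
}}

```text
clock: 16.6
tcp_pos: [0.5234, -0.2626, 0.0899]
orientation: [0.001, 0.803, 0.596, 0.0]
wrist_force: [-2.8, 1.4, 11.0]
finger_gap: 0.016
```

Call:
{"name": "servo_tool", "arguments": {
  "increments": [
    {"claw": 0.7,"x": 0,"y": 0,"z": 0,"ax": 0,"ay": 0,"az": 0},
    {"claw": 0.4,"x": 0,"y": 0,"z": 0,"ax": 0,"ay": 0,"az": 0},
    {"claw": 0.2,"x": 0,"y": 0,"z": 0,"ax": 0,"ay": 0,"az": 0},
    {"claw": 0.2,"x": 0,"y": 0,"z": 0,"ax": 0,"ay": 0,"az": 0},
    {"claw": 0.2,"x": 0,"y": 0,"z": 0,"ax": 0,"ay": 0,"az": 0}
  ]
}}

```text
clock: 17.1
tcp_pos: [0.523, -0.2623, 0.088]
orientation: [-0.0, 0.803, 0.596, -0.0]
wrist_force: [0.7, -0.1, 0.0]
finger_gap: 0.0684
```

Call:
{"name": "servo_tool", "arguments": {
  "increments": [
    {"claw": 0.2,"x": 0,"y": 0,"z": 0.4,"ax": 0,"ay": 0,"az": 0},
    {"claw": 0.2,"x": 0,"y": 0,"z": 0.8,"ax": 0,"ay": 0,"az": 0},
    {"claw": 0.2,"x": 0,"y": 0,"z": 1,"ax": 0,"ay": 0,"az": 0},
    {"claw": 0.2,"x": 0,"y": 0,"z": 1,"ax": 0,"ay": 0,"az": 0},
    {"claw": 0.2,"x": 0,"y": 0,"z": 1,"ax": 0,"ay": 0,"az": 0}
  ]
}}

```text
clock: 17.6
tcp_pos: [0.5231, -0.2624, 0.1952]
orientation: [0.0, 0.803, 0.596, 0.0]
wrist_force: [1.5, 0.4, 1.0]
finger_gap: 0.0685
```

Call:
{"name": "servo_tool", "arguments": {
  "increments": [
    {"claw": 0.2,"x": 0,"y": 0,"z": 1,"ax": 0,"ay": 0,"az": 0},
    {"claw": 0.2,"x": 0,"y": 0,"z": 0.8,"ax": 0,"ay": 0,"az": 0},
    {"claw": 0.2,"x": 0,"y": 0,"z": 0,"ax": 0,"ay": 0,"az": 0},
    {"claw": 0.2,"x": 0,"y": 0,"z": 0,"ax": 0,"ay": 0,"az": 0},
    {"claw": 0.2,"x": 0,"y": 0,"z": 0,"ax": 0,"ay": 0,"az": 0}
  ]
}}

```text
clock: 18.1
tcp_pos: [0.5226, -0.262, 0.2374]
orientation: [-0.001, 0.803, 0.596, -0.0]
wrist_force: [-0.2, 0.6, -0.7]
finger_gap: 0.0682
```

```bash
python3 - <<'E'
from h import *
duo('13',(290,110,70,70),(110,160,70,70))
for a,b in (('scene0','c13'),('side0','s13')):
  for f in (a,b):
    im=load(f)[0];h=cv2.cvtColor(im,cv2.COLOR_RGB2HSV)
    w=(136,170,20,50) if 's' in f and f in('scene0','c13') else (314,125,16,45)
    o=[]
    for lo,hi in (((100,110,40),(125,255,255)),((18,110,80),(35,255,255))):
        m=cv2.inRange(h,lo,hi)[w[1]:w[1]+w[3],w[0]:w[0]+w[2]];p=cv2.findNonZero(m);o.append(None if p is None else (p[:,0].mean(0)+w[:2]).round(1))
    print(f,o)
E
```

```text
18.2 [ 0.5225 -0.2619  0.237 ] [-1.100e-03  8.032e-01  5.957e-01 -4.000e-04] [ 0.4  0.2 -0.3] 0.0682
scene0 [array([143.7, 194.7]), array([148.7, 211.5])]
c13 [None, None]
side0 [array([323.1, 148.9]), array([321.1, 164.2])]
s13 [array([322.9, 149. ]), array([321.4, 164.4])]
```

View pics/d13.png

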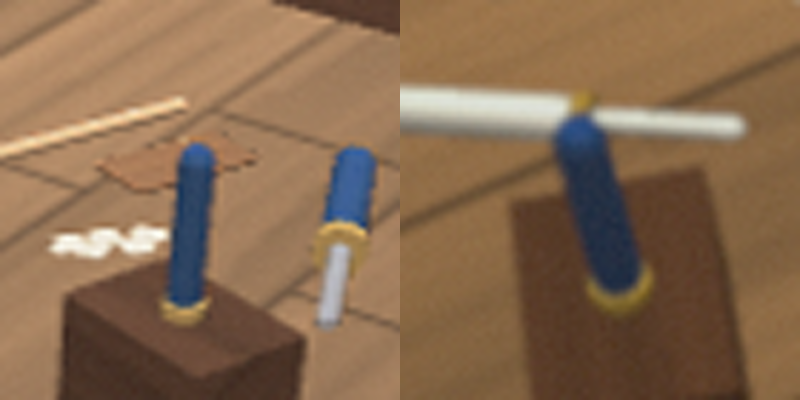

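View pics/c13.png

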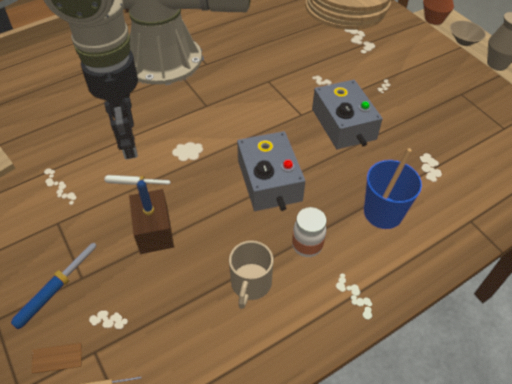

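The probe is back at its starting pixels (side-view collar at (321.4,164.4), originally (321.1,164.2)). The gripper is well clear, and the bucket, jar and mug look unmoved.

```bash
python3 -c "
from h import *
print(env.hand_in())"
```

```text
the job is handed in; nothing more can be done
None
```

I pressed the red-lamp controller's plunger fully home with the small blue probe, put the probe back in its block and handed the job in at about 18 s. No verdict was reported.

- **Press:** The plunger's spring force rose as the tip went down. It then stopped moving with 15–20 N on the wrist, well above the 9 N spring, and I held it for over a second. The lamp still looked red in the last picture, so the force and the stop are the evidence that it went home.
- **Probe return:** The probe met the block at the same height as at the start. In the side view its handle and collar are within 0.3 pixels of where they began. The same check in the scene view failed because my script looked in the wrong window, so there I only judged it by eye.
- **Other objects:** I did not go near the green-lamp controller. The bucket, jar and mug look unmoved in the last picture. The gripper is open and about 9 cm above the top of the probe.

**What disagreed:**
- **Fingertips:** They were about 3–4 cm higher than the stated tool geometry gives, so I set the grasp height from the pictures instead.
- **Lookalikes:** The free-standing white and large blue ones fell over while I was lowering to the grasp. The wrist force stayed below 1 N and I measured the gripper several centimetres from both. They seem to have toppled on their own and are still lying on the bench, but I can't rule out contact from an arm link.

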